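# Lock a carving panel with the L-slot hold-down pin

### The job

Lock the carved panel into its jig: push the hold-down pin along the long leg of the L-shaped slot to the corner, then push it sideways fully home to the end of the short leg. Only push the pin with the fingers, do not lift it, and leave the panel and the other things on the bench where they are.

Things in the scene. Friction and masses are not known exactly. Their poses are not given: they have to be found in the camera images.
- pin: Polished steel hold-down pin, about 0.25 kg, captive in the slot, slid by a push of 0.5 to 3 N (friction, no spring). A round washer (64 mm diameter, 5 mm thick) rides on the jig's plate; below it a 14 mm stem passes the slot to a 34 mm foot, with 5 mm of up and down play. Origin: on its axis at the washer's underside, 36 mm above the bench. z is up; its turn about z does not matter.
- pin_knob (a point): Centre of the pin's knob's flat top, 81 mm above the bench, 45 mm above the pin's origin. The knob is an upright dark wooden cylinder, 24 mm diameter and 40 mm high, standing on the washer: this is what to push against, low down, near the washer.
- jig: Jig fixed to the bench. Origin: on the bench. x runs along the slot's long leg towards the panel, y along the short leg from corner to end, z up. Flat plywood plate, x -115 to 52 mm, y -75 to 75 mm, top at z = 36 mm, with a 17 mm wide L-shaped through slot (1.5 mm play around the stem), ends square, inner corner bevelled 5 mm. Beyond it (x 52 to 234, y -125 to 125 mm) is the panel's bed, edges up to 28 mm high.
- slot_start (a point): On the plate's top (z = 36 mm) at the blind start of the long leg, in the jig's frame at (-80, -30) mm: pin centre when the pin is at the start, give or take the 1.5 mm play. The pin starts 0 to 35 mm along the long leg from here.
- slot_corner (a point): On the plate's top at the slot's corner, in the jig's frame at (30, -30) mm, 110 mm from the start: pin centre when the pin is in the corner.
- slot_end (a point): On the plate's top at the end of the short leg, in the jig's frame at (30, 30) mm, 60 mm from the corner: pin centre when the pin is fully home (it stops up to 1.5 mm further). There its washer covers the panel's edge by about 7 mm with 2 mm to spare above it.
- panel: Carved wooden panel 162 x 222 x 22 mm, 0.5 kg, lying loose in the jig's bed, its top 34 mm above the bench (carving up to 5 mm higher away from the edge). Origin: centre of its underside. Not to be moved.
- chisel: Bystander: carving chisel about 210 mm long, 24 mm high, lying on the bench beside the jig on its -y side. Origin: on the bench under the front end of its handle.
- mallet: Bystander: round wooden carver's mallet standing on its head, 84 mm wide, 210 mm tall, on the jig's +y side. Origin: centre of its underside.
- wax: Bystander: closed tin 64 mm diameter, 55 mm tall, standing on the bench on the jig's +y side. Origin: centre of its underside.
Mind the look-alikes: they are no part of the job. Leave any blue look-alike of the pin alone.

How it is judged:
By the outcome, as a careful person would: the job done as asked, in the order asked, and still so for the second after the job is handed in, with the robot touching nothing.
It also fails if it takes over 45 s, if anything falls off the work surface, if the arm or the gripper's body presses on something with over 40 N, if the wrist force passes 120 N, or if a joint passes its speed limit or range.

### The arm

A 6-joint arm with a two-finger parallel gripper is mounted at the origin on the work surface. World frame = base frame: x ahead of the robot, y to its left, z up, the work surface at z = 0. Lengths are in m, angles in degrees, forces in N, time in s.
With the tool pointing down it reaches from about 0.375 to 0.925 m from the base axis. Payload 5.7 kg.
Tool frame: the origin (TCP) lies at the very end of the fingers, on their centre line; the grasp point (between the pads) lies 19 mm behind it (robot.grip_point_offset is the distance from the TCP to the grasp point, in m); z points along the fingers, y is the direction in which the jaws open and shut (so a half turn about z gives the same grasp; the last joint's range is limited). The gripper opens to 88 mm and grips with 3 to 60 N. Pads are 20 mm wide; open, the fingers measure 115 mm over their backs; the gripper's body (75 mm by 178 mm) begins 61 mm behind the grasp point.
Start: joints at [-78.272, 20.558, 86.54, -0, 72.909, -6.595], TCP at [0.189, -0.57, 0.223] pointing down, gripper open.
Joint ranges: [-170.27, 170.27], [-57.76, 135], [12.27, 136.19], [-55.21, 235.2], [11.17, 155.16], [-170.74, 170.74]. Speed limits (degrees/s): [136.94, 136.94, 180, 180, 180, 180].

### API

Orientations are given as [roll, pitch, yaw] about the fixed x, y, z axes, in that order (R = Rz(yaw) Ry(pitch) Rx(roll)).
In Python, from workcell import robot gives the robot as it stands. Calls block until the motion is done:
- robot.movep(position, orientation): joint-space move of the TCP to a pose.
- robot.move_straight(position, frame=None, rate=0.15): straight line of the TCP; frame=None keeps the orientation; rate is the mean speed in m/s.
- robot.goto_joints(angles): joint-space move.
- robot.grip(opening, force=None): opening from 0.0 (shut) to 1.0 (fully open); force is the grip in N (None keeps the last); returns when the fingers have stopped.
- robot.wait(seconds).
- robot.inverse_kinematics(position, orientation): joint angles nearest the present ones, or None.
- robot.get_obs(): the state.
- robot.capture(name): name is "scene" or "top"; returns a dict with "pixels" (400x640x3 uint8, red, green, blue), "depth" (400x640 float32, m along the optical axis (not along the pixel's ray), 0 where there is no reading), "camera_matrix" (3x3 intrinsics, pixels), "R" (3x3) and "t" (3): a world point X has camera coordinates R X + t. Camera axes: x right, y down, z forward; pixel columns grow to the right and rows downward; lengths in m; the calibration is good to about 2 mm. A picture is of the moment at which its call begins.
A pose or a line that the arm cannot do raises robot.MotionError and nothing moves.
- robot.hand_in(): hands the job in, once; it reports no verdict.
The state is a dict: "clock": time; "joints": joint angles; "joint_vel": joint speeds; "tau": joint torques, N m; "position": TCP position; "tool_rot": TCP orientation; "contact_force": force on the tool from outside, world axes, zero at the start; "moment": the same for the moment, N m; "grip_width": opening from 0.0 (shut) to 1.0 (fully open).
Only numpy, scipy, OpenCV 4.12 (cv2) and the standard library are available. Lean on these libraries where they do the work, as an engineer would, in place of code of your own. Each camera call takes 0.05 s, during which the arm holds its last target.

## Working session

There is one attempt and no reset: what is moved stays moved. The work goes in short steps, each a Python script; the robot and the scene stay as the last script left them, time stands still between calls to the robot, and variables do not carry over. Pictures are saved under pics/ and viewed, and the job is handed in when it is done.

```bash
mkdir -p pics; python3 - <<'E'
from workcell import robot
import cv2,numpy as np,pickle
for n in("scene","top"):
    c=robot.capture(n); pickle.dump(c,open(n+"0.pkl","wb"))
    cv2.imwrite(f"pics/{n}0.png",c["pixels"][:,:,::-1])
    print(n,c["camera_matrix"].tolist(),(-c["R"].T@c["t"]).round(3),c["R"].round(3).tolist())
o=robot.get_obs();print(o["clock"],o["position"],o["tool_rot"],o["contact_force"])
E
```

```text
scene [[443.1875694492351, 0.0, 319.13070630413716], [0.0, 443.1875694492351, 200.12613671135867], [0.0, 0.0, 1.0]] [ 1.007 -0.28   0.878] [[0.598, 0.802, 0.013], [0.667, -0.488, -0.562], [-0.444, 0.345, -0.827]]
top [[485.0954423164254, 0.0, 324.68243198499323], [0.0, 485.0954423164254, 203.71536690950668], [0.0, 0.0, 1.0]] [0.394 0.072 1.278] [[-0.004, -1.0, 0.015], [-0.986, 0.001, -0.168], [0.168, -0.015, -0.986]]
0.1 [ 0.18850067 -0.56896847  0.22191079] [-1.79905441e+02 -1.13071540e-02  1.83248380e+01] [-0.25844666  0.20076674 -0.82592788]
```

View pics/scene0.png

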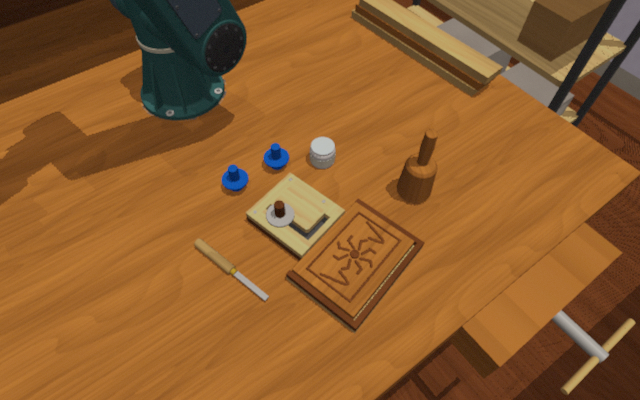

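View pics/top0.png

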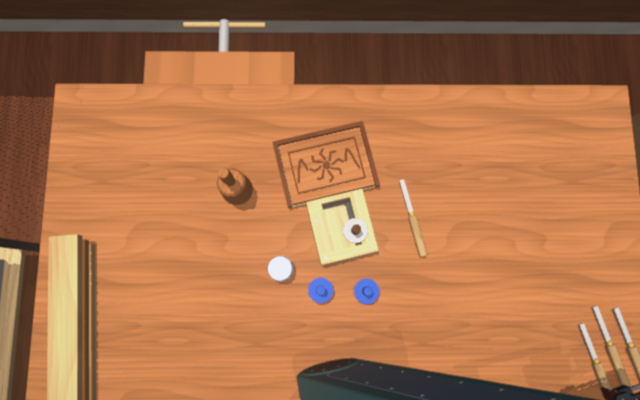

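The pin (steel washer, dark wooden knob, in the slot of the plywood plate) is at scene (280,212) and top (355,231). The blue look-alikes at top (321,291) and (367,291), scene (235,178) and (276,156), stand on the bench and aren't part of the job. I'll confirm with enlarged crops.

```bash
python3 - <<'E'
import cv2
a=cv2.imread("pics/scene0.png")[165:265,235:355];cv2.imwrite("pics/sc.png",cv2.resize(a,None,fx=6,fy=6,interpolation=cv2.INTER_CUBIC)[:600])
a=cv2.imread("pics/top0.png")[180:280,290:400];cv2.imwrite("pics/tc.png",cv2.resize(a,None,fx=6,fy=6,interpolation=cv2.INTER_CUBIC))
E
```

```text
(no output)
```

View pics/sc.png

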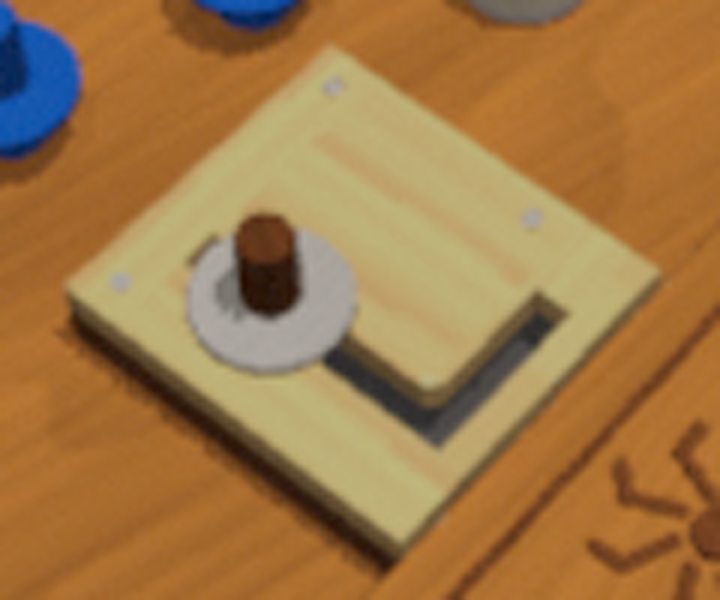

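View pics/tc.png

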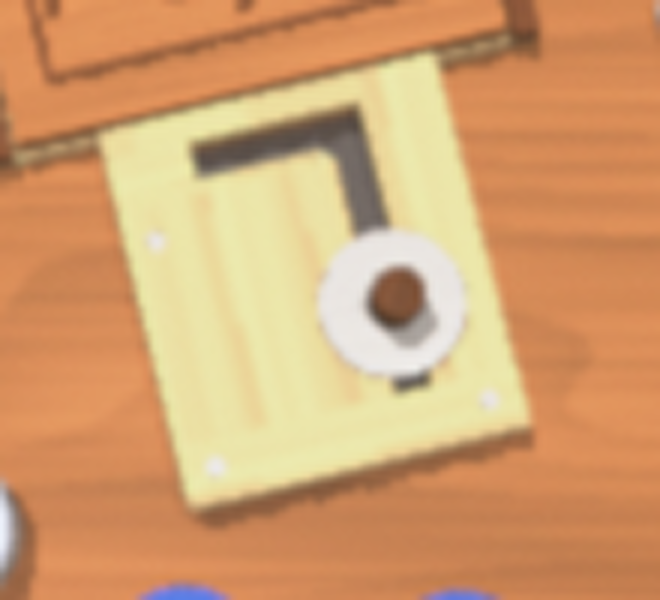

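Confirmed: a steel washer with a dark knob sits in the slot (knob top: top-crop (399,294), scene-crop (266,238)), a little forward of the blind start. Next I triangulate the plate corners, slot corners and knob from both views.

```bash
cat > h.py <<'E'
import numpy as np,cv2,pickle
from scipy.optimize import least_squares
def P(c): return c["camera_matrix"]@np.c_[c["R"],c["t"]]
def tri(cs,ct,ps,pt):
    X=cv2.triangulatePoints(P(cs),P(ct),np.array(ps,float).reshape(2,1),np.array(pt,float).reshape(2,1))[:,0];X=X[:3]/X[3]
    r=[]
    for c,p in((cs,ps),(ct,pt)):
        q=P(c)@np.r_[X,1];r.append(np.round(q[:2]/q[2]-p,1))
    return X,r
def onplane(c,p,z):
    d=c["R"].T@np.linalg.solve(c["camera_matrix"],np.r_[p,1]);o=-c["R"].T@c["t"]
    return o+d*(z-o[2])/d[2]
E
python3 - <<'E'
from h import *
cs=pickle.load(open("scene0.pkl","rb"));ct=pickle.load(open("top0.pkl","rb"))
S=lambda u,v:np.array([235+u/6-.4,165+v/6-.4]);T=lambda u,v:np.array([290+u/6-.4,180+v/6-.4])
pts={"A(-115,-75)":(S(68,290),T(533,430)),"B(-115,75)":(S(333,47),T(192,508)),"C(52,75)":(S(660,270),T(100,135)),"D(52,-75)":(S(402,555),T(437,55)),
"slotcorner(38.5,-38.5)":(S(438,447),T(358,105)),"slotend(38.5,38.5)":(S(568,314),T(192,148)),"knob":(S(266,238),T(398,293))}
for k,(a,b) in pts.items():
    X,r=tri(cs,ct,a,b);print(k,X.round(4),r,onplane(cs,a,.036 if k!="knob" else .081)[:2].round(4),onplane(ct,b,.036 if k!="knob" else .081)[:2].round(4))
J=np.array([[-115,-75],[-115,75],[52,75],[52,-75],[38.5,-38.5],[38.5,38.5]])/1e3
v=list(pts.values())[:6]
for nm,i,c in(("scene",0,cs),("top",1,ct),("both",None,None)):
    if c is None: W=np.array([(onplane(cs,a,.036)+onplane(ct,b,.036))[:2]/2 for a,b in v])
    else: W=np.array([onplane(c,x[i],.036)[:2] for x in v])
    def f(p): 
        R=np.array([[np.cos(p[2]),-np.sin(p[2])],[np.sin(p[2]),np.cos(p[2])]]);return (J@R.T+p[:2]-W).ravel()
    s=least_squares(f,[.5,0,0]);print(nm,s.x[:2].round(4),np.degrees(s.x[2]).round(2),(s.fun*1e3).round(1))
    R=np.array([[np.cos(s.x[2]),-np.sin(s.x[2])],[np.sin(s.x[2]),np.cos(s.x[2])]])
    Xk=tri(cs,ct,*pts["knob"])[0]
    print(" knob in jig",(R.T@(Xk[:2]-s.x[:2])*1e3).round(1))
# depth check
for nm,c,i in(("s",cs,0),("t",ct,1)):
    u,w=np.round(pts["knob"][i]).astype(int);d=c["depth"][w,u]
    print(nm,(c["R"].T@(d*np.linalg.solve(c["camera_matrix"],[u,w,1])-c["t"])).round(4))
E
```

```text
A(-115,-75) [ 0.4829 -0.083   0.033 ] [array([-0.7,  0.1]), array([-0.4, -0.2])] [ 0.4855 -0.0824] [ 0.4821 -0.0838]
B(-115,75) [0.4497 0.0621 0.0369] [array([-0.2,  0. ]), array([-0.2, -0.1])] [0.4494 0.0629] [0.4495 0.0617]
C(52,75) [0.61   0.1014 0.0371] [array([-0.2,  0. ]), array([-0.1, -0.1])] [0.6097 0.1022] [0.61   0.1011]
D(52,-75) [ 0.6467 -0.0452  0.0308] [array([-0.5,  0. ]), array([-0.3, -0.2])] [ 0.6495 -0.0457] [ 0.6452 -0.0455]
slotcorner(38.5,-38.5) [ 0.6227 -0.0107  0.0379] [array([-0.,  0.]), array([-0., -0.])] [ 0.6219 -0.0101] [ 0.6231 -0.0108]
slotend(38.5,38.5) [0.6045 0.0617 0.0361] [array([-0.3,  0. ]), array([-0.2, -0.1])] [0.6047 0.0622] [0.6042 0.0613]
knob [ 0.5357 -0.0236  0.0798] [array([ 0.1, -0. ]), array([0., 0.])] [ 0.5364 -0.0241] [ 0.5356 -0.0234]
scene [0.5781 0.0168] 13.85 [-1.2 -1.1 -0.9 -0.8  0.9 -0.1 -3.   2.1  2.8 -1.3  1.5  1.2]
 knob in jig [-50.8 -29.1]
top [0.577  0.0159] 13.45 [ 0.5 -0.  -1.8  0.4  0.1 -0.2 -0.2  0.6  0.3 -1.8  1.2  1. ]
 knob in jig [-49.3 -28.8]
both [0.5775 0.0164] 13.65 [-0.4 -0.6 -1.4 -0.2  0.5 -0.1 -1.6  1.4  1.5 -1.5  1.4  1.1]
 knob in jig [-50. -29.]
s [ 0.5346 -0.0229  0.0788]
t [ 0.5369 -0.0237  0.0795]
```

```bash
cat >> h.py <<'E'
J0=np.array([.5773,.0162]);YAW=13.6
_a=np.radians(YAW);RJ=np.array([[np.cos(_a),-np.sin(_a)],[np.sin(_a),np.cos(_a)]])
def j2w(x,y,z): return np.r_[J0+RJ@np.array([x,y])/1e3,z/1e3]
def w2j(p): return RJ.T@(np.array(p)[:2]-J0)*1e3
ORI=[180,0,YAW]
def st(robot,base=0):
    o=robot.get_obs();f=o["contact_force"]-base
    return w2j(o["position"]),o["position"][2]*1e3,np.r_[RJ.T@f[:2],f[2]],o
def shot(robot,name,box=None,k=1):
    for n in("scene","top"):
        c=robot.capture(n);pickle.dump(c,open(f"{n}_{name}.pkl","wb"));cv2.imwrite(f"pics/{n}_{name}.png",c["pixels"][:,:,::-1])
E
python3 - <<'E'
from h import *
from workcell import robot
cs=pickle.load(open("scene0.pkl","rb"))
print("mallet base",w2j(onplane(cs,[417,190],.02)))
robot.grip(0.0,20)
robot.movep(j2w(-96,-26,130),ORI)
robot.move_straight(j2w(-96,-26,49),rate=.1)
robot.wait(.2)
a,z,f,o=st(robot);print(a,z,f,o["clock"],o["tool_rot"],o["grip_width"])
shot(robot,"1")
a=cv2.imread("pics/scene_1.png")[140:265,220:370];cv2.imwrite("pics/sc1.png",cv2.resize(a,None,fx=4,fy=4,interpolation=cv2.INTER_CUBIC))
E
```

```text
mallet base [144.02968585 240.45186667]
[-95.53015677 -26.21206073] 49.57487960751077 [-0.28455889 -0.57335852 -0.43653533] 4.825 [ 1.79967335e+02 -6.52107814e-02  1.36040211e+01] 0.007266805838885102
```

View pics/sc1.png

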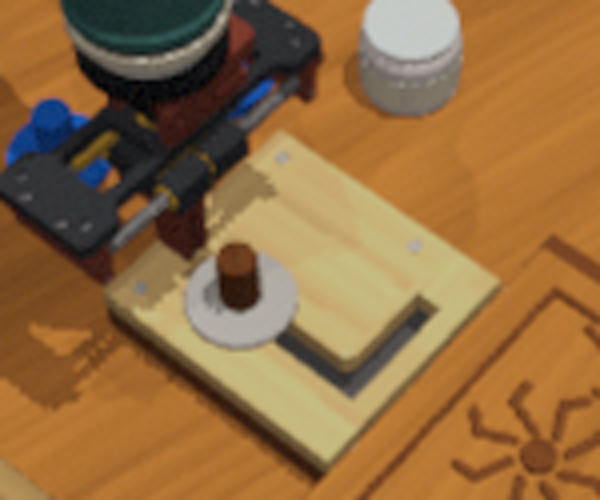

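The closed fingers (crop (183,240)) stand behind the knob (238,275), clear of everything. Now I'll push along the long leg, watching the force.

```bash
python3 - <<'E'
from h import *
from workcell import robot
_,_,_,o=st(robot);b=o["contact_force"]
x=-96;y=-26
for dx in [20]+[8]*9+[3]*12:
    x+=dx
    if x>20: break
    robot.move_straight(j2w(x,y,49),rate=.06)
    a,z,f,o=st(robot,b);print(x,a.round(1),round(z,1),f.round(1),round(o["clock"],2))
    if f[0]<-12 or abs(f[2])>12: print("STOP");break
    if x>=-6 and dx==8 and x+8>2: pass
shot(robot,"2")
a=cv2.imread("pics/scene_2.png")[140:265,220:370];cv2.imwrite("pics/sc2.png",cv2.resize(a,None,fx=4,fy=4,interpolation=cv2.INTER_CUBIC))
E
```

```text
-76 [-75.6 -26. ] 48.9 [-0.4  1.2 -1. ] 5.41
-68 [-67.5 -26.1] 49.0 [ 0.3 -0.8 -0. ] 5.69
-60 [-59.3 -26.2] 49.1 [ 0.1  0.3 -1.3] 5.97
-52 [-51.3 -26.1] 49.1 [ 0.8 -0.7 -1.3] 6.26
-44 [-43.3 -26.2] 49.1 [-0.4  0.5 -0.4] 6.54
-36 [-35.3 -26.1] 49.1 [-0.4 -0.7 -0.6] 6.83
-28 [-27.3 -26.1] 49.1 [ 0.1 -0.  -0.2] 7.11
-20 [-19.3 -26.1] 49.1 [ 0.4 -0.4 -0.4] 7.39
-12 [-11.3 -26.1] 49.1 [0.1 0.5 0.2] 7.67
-4 [ -3.3 -26.1] 49.1 [ 0.5  0.3 -1. ] 7.96
-1 [ -0.8 -26. ] 49.0 [ 0.4  0.5 -0.9] 8.21
2 [  2.3 -26. ] 49.0 [ 0.  -0.  -0.8] 8.46
5 [  5.4 -26.1] 49.1 [-1.   0.5 -0.7] 8.71
8 [  8.  -25.9] 48.9 [-0.6 -0.  -1.2] 8.96
11 [  8.7 -25.6] 48.5 [-5.7 -0.5  1.6] 9.21
14 [  9.1 -25.1] 48.1 [-10.6  -0.4   5.2] 9.46
17 [  9.5 -24.7] 47.7 [-15.7  -1.6   7.5] 9.71
STOP
```

View pics/sc2.png

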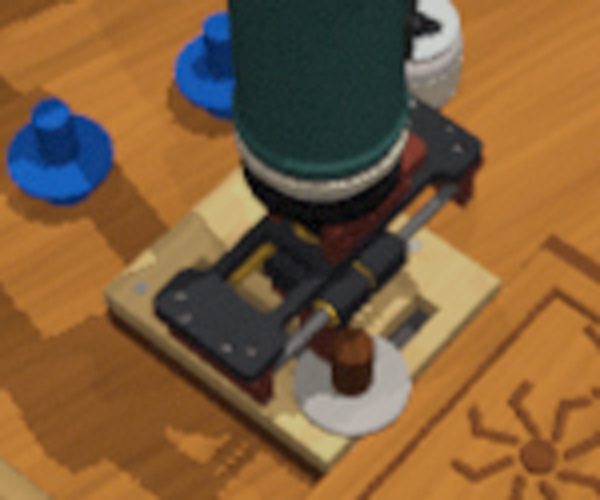

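The pin is in the corner (washer at crop (352,385), force rising against the slot end). Next: back off, lift, go round to the −y side and push sideways.

```bash
python3 - <<'E'
from h import *
from workcell import robot
robot.move_straight(j2w(-12,-26,49),rate=.08)
robot.move_straight(j2w(-12,-26,110),rate=.15)
robot.move_straight(j2w(31,-76,110),rate=.15)
shot(robot,"3")
robot.move_straight(j2w(31,-76,49),rate=.1)
robot.wait(.2)
a,z,f,o=st(robot);print(a,z,f,o["clock"],o["tool_rot"],o["grip_width"])
shot(robot,"4")
a=cv2.imread("pics/scene_4.png")[140:265,220:370];cv2.imwrite("pics/sc4.png",cv2.resize(a,None,fx=4,fy=4,interpolation=cv2.INTER_CUBIC))
a=cv2.imread("pics/top_4.png")[150:275,270:420];cv2.imwrite("pics/tc4.png",cv2.resize(a,None,fx=4,fy=4,interpolation=cv2.INTER_CUBIC))
E
```

```text
[ 31.5859307  -76.25786526] 49.79619062033584 [-0.32492153 -1.20189011 -0.5648416 ] 12.525 [ 1.79965006e+02 -7.85207146e-02  1.35999869e+01] 0.0030719201912576444
```

View pics/sc4.png

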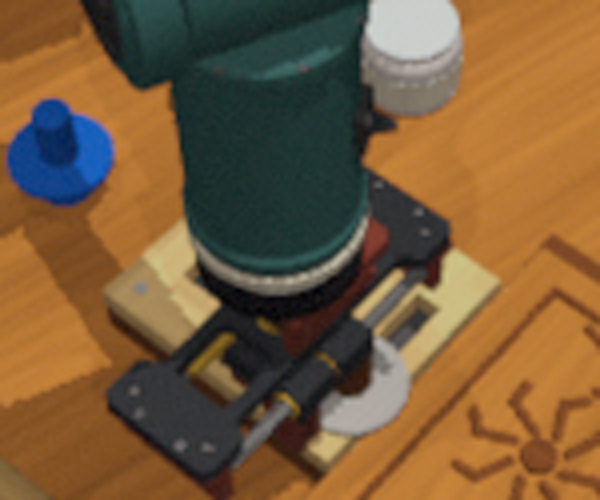

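View pics/tc4.png

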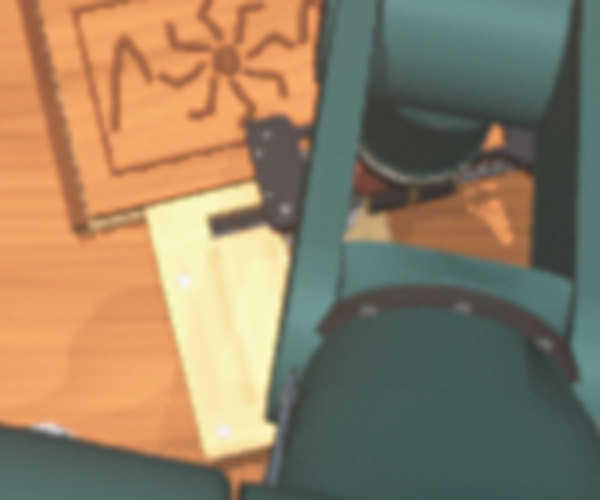

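The pin is still in the corner and the fingers are on its −y side. Push +y.

```bash
python3 - <<'E'
from h import *
from workcell import robot
_,_,_,o=st(robot);b=o["contact_force"]
y=-76
for dy in [14]+[8]*6+[3]*12:
    y+=dy
    if y>20: break
    robot.move_straight(j2w(31,y,49),rate=.06)
    a,z,f,o=st(robot,b);print(y,a.round(1),round(z,1),f.round(1),round(o["clock"],2))
    if f[1]<-12 or abs(f[0])>12 or abs(f[2])>12: print("STOP");break
shot(robot,"5")
a=cv2.imread("pics/scene_5.png")[140:265,220:370];cv2.imwrite("pics/sc5.png",cv2.resize(a,None,fx=4,fy=4,interpolation=cv2.INTER_CUBIC))
E
```

```text
-62 [ 30.9 -61.3] 49.0 [-0.7 -0.6  0.3] 13.01
-54 [ 30.9 -53.5] 48.9 [-1.  -0.   0.5] 13.29
-46 [ 30.9 -45.5] 48.9 [-1.1  0.3  0.4] 13.57
-38 [ 30.9 -37.5] 49.0 [-0.7  0.1  1.8] 13.86
-30 [ 30.9 -29.5] 49.0 [-0.5 -1.2  0.8] 14.14
-22 [ 30.9 -21.5] 49.0 [-0.8  0.3  1. ] 14.43
-14 [ 30.9 -13.5] 48.9 [-1.   0.1  0.2] 14.71
-11 [ 31.  -10.8] 49.0 [-1.  -0.5  0.9] 14.96
-8 [31.  -7.8] 49.0 [-0.6 -1.1  0.5] 15.21
-5 [31.  -4.8] 49.0 [-0.5  0.   1.1] 15.46
-2 [30.9 -1.8] 49.0 [-0.4  0.7  0.8] 15.71
1 [30.9  1.2] 49.0 [-0.6  0.4  0.5] 15.96
4 [31.   4.2] 49.0 [-1.8  0.4 -0.4] 16.21
7 [31.   7.2] 49.0 [-0.3  0.4  0.5] 16.46
10 [31.  10.3] 49.0 [-1.1  0.2  0.8] 16.71
13 [31.2 12.8] 49.2 [-0.4 -2.7  1.1] 16.96
16 [31.9 14. ] 49.8 [-2.  -8.   4.6] 17.21
19 [32.4 14.7] 50.4 [ -2.4 -17.3   7.5] 17.46
STOP
```

View pics/sc5.png

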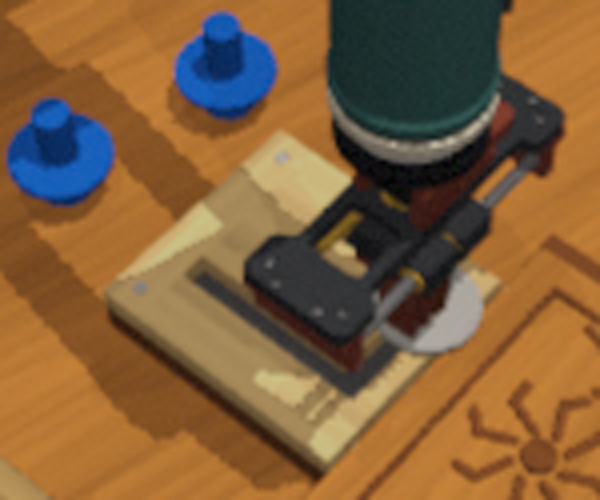

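Stopped hard (−17 N), and the washer now covers the panel's edge. Back off straight, lift clear and verify.

```bash
python3 - <<'E'
from h import *
from workcell import robot
robot.move_straight(j2w(31,-12,49),rate=.08)
robot.move_straight(j2w(31,-12,120),rate=.15)
robot.movep([.25,-.45,.25],ORI)
robot.wait(.2)
shot(robot,"6");print(robot.get_obs()["clock"])
a=cv2.imread("pics/scene_6.png")[165:265,235:355];cv2.imwrite("pics/sc6.png",cv2.resize(a,None,fx=6,fy=6,interpolation=cv2.INTER_CUBIC))
a=cv2.imread("pics/top_6.png")[180:280,290:400];cv2.imwrite("pics/tc6.png",cv2.resize(a,None,fx=6,fy=6,interpolation=cv2.INTER_CUBIC))
for n,bx in(("scene",None),("top",None)):
    d=cv2.absdiff(cv2.imread(f"pics/{n}0.png"),cv2.imread(f"pics/{n}_6.png")).max(2)
    cv2.imwrite(f"pics/diff_{n}.png",cv2.convertScaleAbs(d,alpha=3))
E
```

```text
21.175
```

View pics/sc6.png

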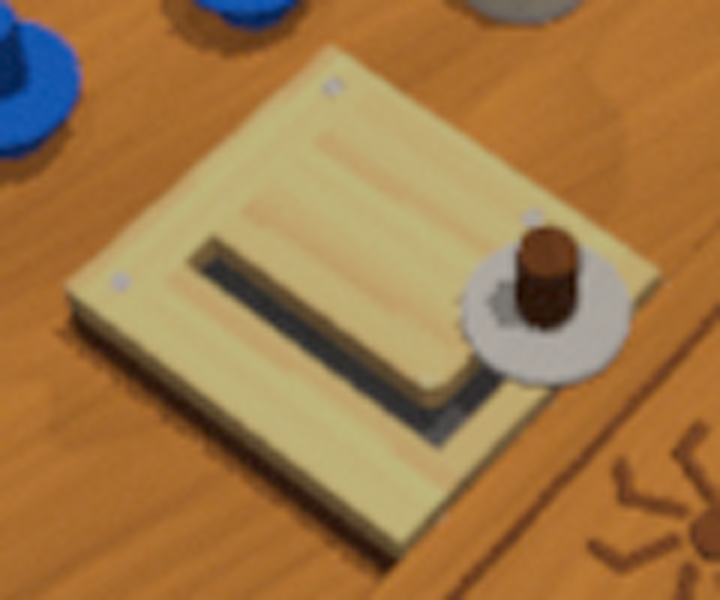

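View pics/tc6.png

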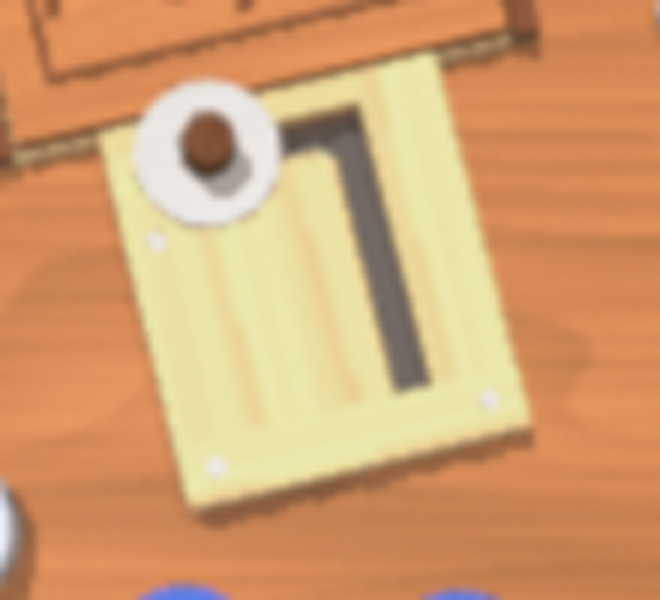

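View pics/diff_scene.png

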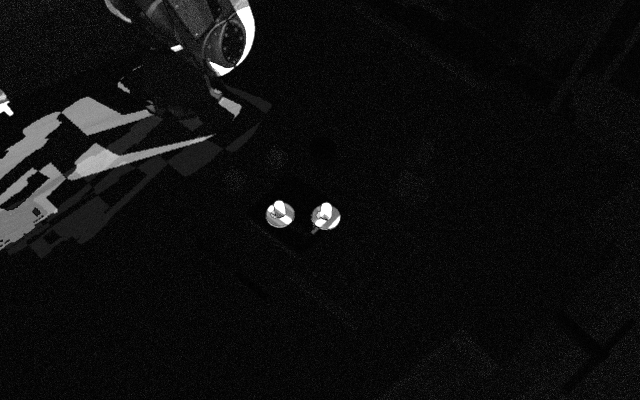

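View pics/diff_top.png

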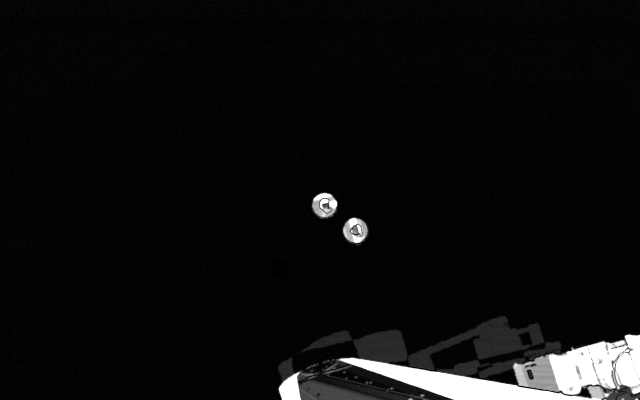

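Only the pin and the arm differ from the first pictures. I'll measure the knob (scene crop (547,252), top crop (207,142)) and hand in if it's home.

```bash
python3 - <<'E'
from h import *
cs=pickle.load(open("scene_6.pkl","rb"));ct=pickle.load(open("top_6.pkl","rb"))
X,r=tri(cs,ct,[235+547/6-.4,165+252/6-.4],[290+207/6-.4,180+142/6-.4]);print(X,w2j(X),r)
if np.linalg.norm(w2j(X)-[30.7,31])<3.5:
    from workcell import robot
    robot.hand_in();print("handed in")
E
```

```text
[0.59955535 0.0552262  0.07811231] [30.8080322  32.69877124] [array([ 0.1, -0. ]), array([0.1, 0. ])]
the job is handed in; nothing more can be done
handed in
```

The pin is fully home at the end of the short leg, and I handed the job in at about 21 s on the clock, well under the 45 s limit. I pushed it with the closed fingers, low on the knob. The first push ran along the long leg until it stopped in the corner at about 16 N. I then went round and pushed it sideways until it stopped at the end at about 17 N. After that the arm backed off, lifted clear and moved away.

**Position:** the knob measured (30.8, 32.7) mm in the jig's frame. Fully home is (30, 30) to about (31.5, 31.5), so y reads about 1 mm past the stop. That is within my measuring error of about 2 mm. The knob top read 78 mm high against the stated 81 mm, also a small measuring difference.

**Seating:** the washer overlaps the panel's edge in both views.

**Other things:** comparing the before and after pictures, only the pin and the arm (with its shadow) had changed. The panel, chisel, mallet, wax and both blue look-alikes had not moved.

**One disagreement:** the sideways stop came about 8 mm later than I predicted from the stated finger size. I put this down to the fingers being thinner at the tips. The picture measurement doesn't depend on that prediction.

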